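Grade the grinding balls on the tip-up sieve

ROBOT

A 6-joint arm with a two-finger parallel gripper is mounted at the origin on the work surface. World frame = base frame: x ahead of the robot, y to its left, z up, the work surface at z = 0. Lengths are in m, angles in rad, forces in N, time in s.
With the tool pointing down it reaches from about 0.425 to 0.95 m from the base axis. Payload 3.5 kg.
Tool frame: the origin (TCP) lies at the very end of the fingers, on their centre line; the grasp point (between the pads) lies 19 mm behind it (r.tcp_to_grasp is the distance from the TCP to the grasp point, in m); y points along the fingers, x is the direction in which the jaws open and shut, and the axes are right-handed (so a half turn about y gives the same grasp; the last joint's range is limited). The gripper opens to 85 mm and grips with 20 to 120 N. Pads are 22 mm wide; open, the fingers measure 114 mm over their backs; the gripper's body (76 mm by 85 mm) begins 54 mm behind the grasp point. The pads swing forward as they close: fully open they stand 13 mm farther back than shut.
Start: joints at [-1.254, 0.286, 1.577, -0, 1.279, -0.15], TCP at [0.304, -0.603, 0.231] pointing down, gripper open.
Joint ranges: [-2.77, 2.77], [-0.9, 2.22], [0.21, 2.48], [-1.53, 4.67], [0.24, 2.81], [-2.84, 2.84]. Speed limits (rad/s): [2.79, 2.79, 3.14, 3.14, 3.14, 3.14].

INTERFACE

Orientations are given as a 3x3 rotation matrix whose columns are the frame's x, y, z axes.
In Python, from rig import r gives the robot as it stands. The module is installed in compiled form; this text tells all that it offers. Calls block until the motion is done:
- r.goto(position, orientation): joint-space move of the TCP to a pose.
- r.servo_line(position, orientation=None, velocity=0.15): straight line of the TCP; orientation=None keeps the orientation; velocity is the mean speed in m/s.
- r.movej(angles): joint-space move.
- r.move_gripper(opening, force=None): finger opening in m; force is the grip in N (None keeps the last); returns when the fingers have stopped.
- r.dwell(seconds).
- r.inverse_kinematics(position, orientation): joint angles nearest the present ones, or None.
- r.capture(name): name is "side" or "top" or "wrist"; returns (picture, depth): 384x512x3 uint8, red, green, blue; 384x512 float32, m along the optical axis (not along the pixel's ray), 0 where there is no reading.
- r.get_calibration(name): a dict with "intrinsics" (3x3 intrinsics, pixels), "xyz" and "rotation" of the camera in the world. Camera axes: x right, y down, z forward; pixel columns grow to the right and rows downward; lengths in m; the calibration is good to about 2 mm. A picture is of the moment at which its call begins: read the wrist's pose just before it. get_calibration takes no time and is no camera call; for the wrist camera it gives the pose at the moment of the call.
A pose or a line that the arm cannot do raises r.MotionError and nothing moves.
- r.finish_job(): hands the job in, once; it reports no verdict.
Readings, each from a call of its own:
- r.read_time_s(): time.
- r.read_joint_positions(): joint angles.
- r.read_dq(): joint speeds.
- r.read_tau(): joint torques, N m.
- r.read_tool_pos(): TCP position.
- r.read_tcp_rot(): TCP orientation.
- r.read_force(): force on the tool from outside, world axes, zero at the start.
- r.read_torque(): the same for the moment, N m.
- r.read_gripper_width(): finger opening in m.
Only numpy, scipy, OpenCV 4.12 (cv2) and the standard library are available. Lean on these libraries where they do the work, as an engineer would, in place of code of your own. Each camera call takes 0.05 s, during which the arm holds its last target.

TASK

Two tip-up trays stand on the lacquer workshop's table: grade the pigment mill's grinding balls on the one whose floor is open rods, the sieve. Lift its handle a little and wait until the small worn balls have dropped through into the pan below while the large ones are still held on the sieve, then lift it high so that the large ones roll over the front lip into the box; finally lower the sieve back down to rest without letting it drop, let go, and leave the tray with the closed floor alone.

Things in the scene. Friction and masses are not known exactly. Their poses are not given: they have to be found in the camera images.
- sieve (a joint): Hinge of the sieve tray, rad. 0 at rest: floor leans 0.10 back to the handle. Grows as the handle is lifted, to 1.25; forward slope = value - 0.10. At 0.25 to 0.40 the balls roll forward, small ones drop through the gaps, large ones stop at the bent-up rods; above 0.85 (surely at 1.1) these roll over the front lip. Turns freely, sinks back by its weight (3 N at the handle).
- sieve_handle (a point): Middle of the sieve's dark round handle bar: 14 mm thick, 74 mm free length, 64 mm clear of the tray's rear wall (whose top is level with the bar), about 98 mm above the table at rest; may turn between the fingers. x axis: forward along the floor; y: along the bar, parallel to the hinge; z: up off the floor. The hinge axis lies at x = 265 mm, z = -25 mm from here. Axes tilt with the tray.
- sieve_rods (a point): Middle of the sieve's open floor. The sieve is a wooden tray 130 mm wide, 194 mm long, hinged under its front lip 100 mm above the table on a fixed stand. The rear 75 mm of floor (handle end, towards the robot) are solid, then four lengthwise round rods with 26 mm gaps, bent up by 40 degrees over the last 38 mm. x: along the floor to the lip.
- sieve_stand_pan (a point): Centre of the inner floor, 6 mm above the table, of the pan built into the stand below the sieve: inside 200 mm long, 150 mm wide, walls 42 mm high. x: level, from handle end to front. The box is built into the same stand beyond the sieve's lip, away from the robot: inside 168 mm long, 150 mm wide, walls 70 to 85 mm high, its centre 190 mm ahead of this point.
- small_1_center (a point): Worn white porcelain grinding ball, 20 mm in diameter, about 10 g; the point is its centre. It starts on the solid rear part of the sieve's floor, next to the handle end.
- small_2_center (a point): Worn white porcelain grinding ball, 20 mm in diameter, about 10 g; the point is its centre. It starts on the solid rear part of the sieve's floor, next to the handle end.
- small_3_center (a point): Worn white porcelain grinding ball, 20 mm in diameter, about 10 g; the point is its centre. It starts on the solid rear part of the sieve's floor, next to the handle end.
- large_1_center (a point): Full-size white porcelain grinding ball, 36 mm in diameter, about 60 g; the point is its centre. It starts on the solid rear part of the sieve's floor, next to the handle end.
- large_2_center (a point): Full-size white porcelain grinding ball, 36 mm in diameter, about 60 g; the point is its centre. It starts on the solid rear part of the sieve's floor, next to the handle end.
- plain_tray (a joint): Hinge of the neighbouring tray on a like stand: same size and handle, but its floor is closed (no gaps) and a single large ball lies in it. 0 at rest, grows as its handle is lifted (rad). To be left down.

How it is judged:
On the way, in this order (a step that is already met when the one before it is completed fails the run):
1. the three small balls lie in the pan while both large balls are still on the sieve, which is tilted only a little (below 0.65 rad) (x of small_1_center in the frame of sieve_stand_pan between -0.1 and 0.1 m and y of small_1_center in the frame of sieve_stand_pan between -0.08 and 0.08 m and z of small_1_center in the frame of sieve_stand_pan between -0.01 and 0.04 m and x of small_2_center in the frame of sieve_stand_pan between -0.1 and 0.1 m and y of small_2_center in the frame of sieve_stand_pan between -0.08 and 0.08 m and z of small_2_center in the frame of sieve_stand_pan between -0.01 and 0.04 m and x of small_3_center in the frame of sieve_stand_pan between -0.1 and 0.1 m and y of small_3_center in the frame of sieve_stand_pan between -0.08 and 0.08 m and z of small_3_center in the frame of sieve_stand_pan between -0.01 and 0.04 m and x of large_1_center in the frame of sieve_stand_pan between -0.125 and 0.125 m and y of large_1_center in the frame of sieve_stand_pan between -0.08 and 0.08 m and z of large_1_center in the frame of sieve_stand_pan between 0.055 and 0.35 m and x of large_2_center in the frame of sieve_stand_pan between -0.125 and 0.125 m and y of large_2_center in the frame of sieve_stand_pan between -0.08 and 0.08 m and z of large_2_center in the frame of sieve_stand_pan between 0.055 and 0.35 m and value of joint sieve below 0.65 rad), for 0.5 s.
2. both large balls lie in the box (x of large_1_center in the frame of sieve_stand_pan between 0.1 and 0.28 m and y of large_1_center in the frame of sieve_stand_pan between -0.08 and 0.08 m and z of large_1_center in the frame of sieve_stand_pan between -0.01 and 0.07 m and x of large_2_center in the frame of sieve_stand_pan between 0.1 and 0.28 m and y of large_2_center in the frame of sieve_stand_pan between -0.08 and 0.08 m and z of large_2_center in the frame of sieve_stand_pan between -0.01 and 0.07 m), for 0.2 s.
At the end, for the whole second after the job is handed in: Small balls in the pan under the sieve (inside its walls, centres under 40 mm above its floor), large balls in the box in front (inside its walls, centres under 70 mm above its floor), the sieve back down and the closed-floor tray still down (both joints below 0.08 rad) (all of step 2 and x of small_1_center in the frame of sieve_stand_pan between -0.1 and 0.1 m and y of small_1_center in the frame of sieve_stand_pan between -0.08 and 0.08 m and z of small_1_center in the frame of sieve_stand_pan between -0.01 and 0.04 m and x of small_2_center in the frame of sieve_stand_pan between -0.1 and 0.1 m and y of small_2_center in the frame of sieve_stand_pan between -0.08 and 0.08 m and z of small_2_center in the frame of sieve_stand_pan between -0.01 and 0.04 m and x of small_3_center in the frame of sieve_stand_pan between -0.1 and 0.1 m and y of small_3_center in the frame of sieve_stand_pan between -0.08 and 0.08 m and z of small_3_center in the frame of sieve_stand_pan between -0.01 and 0.04 m and value of joint each of sieve, plain_tray below 0.08 rad); the robot touches nothing.
It fails at once if the sieve is let drop (it falls faster than 3 rad/s) (velocity of joint sieve below -3 rad/s).
It fails at once if the closed-floor tray is lifted (above 0.15 rad) (value of joint plain_tray above 0.15 rad).
It also fails if it takes over 54 s, if anything falls off the work surface, if the arm or the gripper's body presses on something with over 40 N, if the wrist force passes 120 N, or if a joint passes its speed limit or range.

## Working session

There is one attempt and no reset: what is moved stays moved. The work goes in short steps, each a Python script; the robot and the scene stay as the last script left them, time stands still between calls to the robot, and variables do not carry over. Pictures are saved under pics/ and viewed, and the job is handed in when it is done.

```bash
mkdir -p pics; cat > h.py <<'E'
import numpy as np, cv2
from rig import r
def snap(n,f):
    cal=r.get_calibration(n); im,d=r.capture(n)
    cv2.imwrite('pics/%s.png'%f,cv2.cvtColor(im,cv2.COLOR_RGB2BGR)); np.savez('pics/%s.npz'%f,im=im,d=d,K=cal['intrinsics'],t=cal['xyz'],R=cal['rotation'])
    return im,d,cal
def cloud(f):
    z=np.load('pics/%s.npz'%f); d=z['d']; K=z['K']
    v,u=np.mgrid[:d.shape[0],:d.shape[1]]
    P=np.stack([(u-K[0,2])/K[0,0]*d,(v-K[1,2])/K[1,1]*d,d],-1)@np.array(z['R']).T+z['t']
    P[d==0]=np.nan
    return z['im'],P
E
python3 - <<'E'
from h import *
for n in ['side','top','wrist']:
    im,d,c=snap(n,n+'0'); print(n,c['xyz'],np.round(c['rotation'],3).tolist(),np.round(c['intrinsics'],1).tolist(),(d>0).mean())
print(r.read_time_s(),r.read_force(),r.tcp_to_grasp,r.read_tcp_rot())
E
```

```text
side [ 0.33199352 -0.52511812  0.78091093] [[0.84, -0.425, 0.337], [-0.542, -0.646, 0.538], [-0.011, -0.635, -0.773]] [[367.8, 0.0, 258.8], [0.0, 367.8, 191.8], [0.0, 0.0, 1.0]] 0.9961903889973959
top [ 0.48246418 -0.03025079  0.81963354] [[0.073, -0.975, 0.207], [-0.997, -0.073, 0.011], [0.004, -0.208, -0.978]] [[352.3, 0.0, 251.8], [0.0, 352.3, 188.1], [0.0, 0.0, 1.0]] 0.995758056640625
wrist [ 0.37531201 -0.56668272  0.37329115] [[0.45, -0.848, -0.279], [-0.893, -0.428, -0.139], [-0.001, 0.312, -0.95]] [[281.8, 0.0, 256.4], [0.0, 281.8, 194.0], [0.0, 0.0, 1.0]] 0.9960734049479166
0.15 [ 0.13006852  0.68473136 -0.30183423] 0.0187 [[ 4.50010832e-01 -5.74088130e-04  8.93022912e-01]
 [-8.93021191e-01  1.77676392e-03  4.50011107e-01]
 [-1.84503692e-03 -9.99998257e-01  2.86890143e-04]]
```

View pics/top0.png

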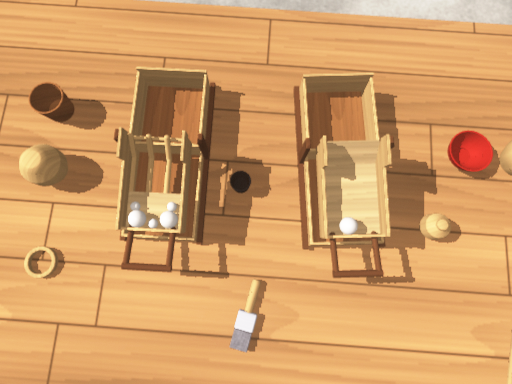

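View pics/side0.png

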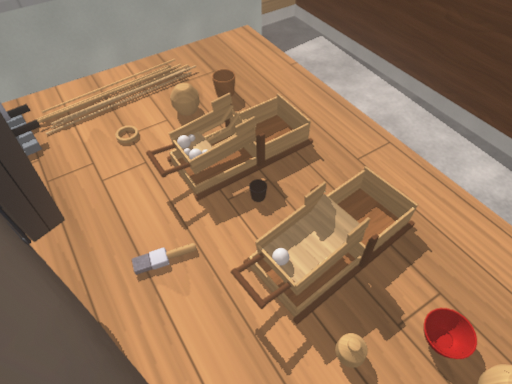

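The top view shows the sieve on the left (rods, five balls around (150,215), handle bar at about (147,267)). The plain tray is on the right. Next I'll measure the handle.

```bash
python3 - <<'E'
from h import *
for f,box in [('top0',(110,185,228,285)),('side0',(140,195,140,180))]:
    im,P=cloud(f); u0,u1,v0,v1=box
    s=im[v0:v1,u0:u1].astype(int); p=P[v0:v1,u0:u1]
    hsv=cv2.cvtColor(im,cv2.COLOR_RGB2HSV)[v0:v1,u0:u1]
    m=(hsv[...,2]<130)&(p[...,2]>0.085)&(p[...,2]<0.125)
    q=p[m]; print(f,m.sum(),np.round(np.percentile(q,[2,50,98],axis=0),3).tolist())
    # visualise
    ii=cv2.cvtColor(im,cv2.COLOR_RGB2BGR)[v0:v1,u0:u1].copy(); ii[m]=(0,255,0)
    cv2.imwrite('pics/m_%s.png'%f,np.hstack([cv2.resize(ii,None,fx=5,fy=5,interpolation=0),cv2.resize(cv2.cvtColor(im,cv2.COLOR_RGB2BGR)[v0:v1,u0:u1],None,fx=5,fy=5,interpolation=0)]))
    # bar: rows with low x
    xm=np.percentile(q[:,0],1); b=q[q[:,0]<xm+0.02]
    A=np.c_[b[:,1],np.ones(len(b))]
    print(np.linalg.lstsq(A,b[:,0],rcond=None)[0],b.mean(0),b.min(0),b.max(0))
E
```

```text
top0 317 [[0.455, 0.112, 0.092], [0.486, 0.166, 0.1], [0.54, 0.218, 0.107]]
[0.00209697 0.46226859] [0.46262766 0.17123341 0.10325509] [0.4542468  0.12662261 0.09431176] [0.47447594 0.21974509 0.10829088]
side0 348 [[0.453, 0.115, 0.089], [0.482, 0.156, 0.099], [0.533, 0.22, 0.107]]
[-0.00734511  0.46094892] [0.45970963 0.16872243 0.10350518] [0.45238972 0.12663712 0.09303692] [0.47307639 0.22012835 0.10881687]
```

```bash
python3 - <<'E'
from h import *
im,P=cloud('top0'); cv2.imwrite('pics/topcrop.png',cv2.resize(cv2.cvtColor(im,cv2.COLOR_RGB2BGR)[60:280,100:220],None,fx=2.7,fy=2.7,interpolation=2))
# stand/tray directions: fit using arms, walls
p=P[60:280,100:220].reshape(-1,3); print(np.nanmin(p,0),np.nanmax(p,0))
# tray wall top: wood z 0.12-0.16
import itertools
for zl,zh in [(0.11,0.125),(0.125,0.14),(0.14,0.2)]:
    q=p[(p[:,2]>zl)&(p[:,2]<zh)]
    if len(q): print(zl,zh,len(q),np.round(np.percentile(q,[1,50,99],axis=0),3).tolist())
E
```

```text
[ 0.422326    0.03706815 -0.00432539] [0.9859236  0.39263725 0.1726021 ]
0.11 0.125 1199 [[0.531, 0.09, 0.11], [0.583, 0.196, 0.117], [0.728, 0.266, 0.125]]
0.125 0.14 640 [[0.562, 0.091, 0.125], [0.659, 0.232, 0.13], [0.734, 0.27, 0.139]]
0.14 0.2 435 [[0.665, 0.115, 0.141], [0.695, 0.239, 0.164], [0.724, 0.244, 0.172]]
```

View pics/m_top0.png

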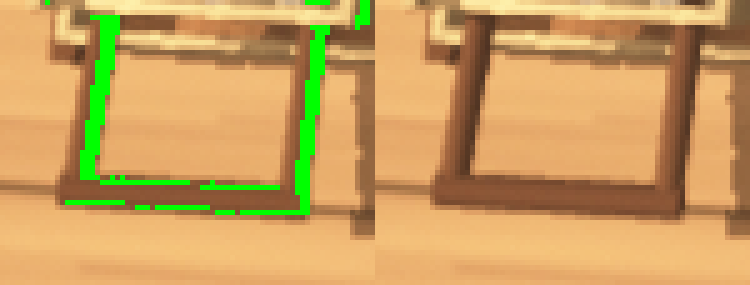

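View pics/topcrop.png

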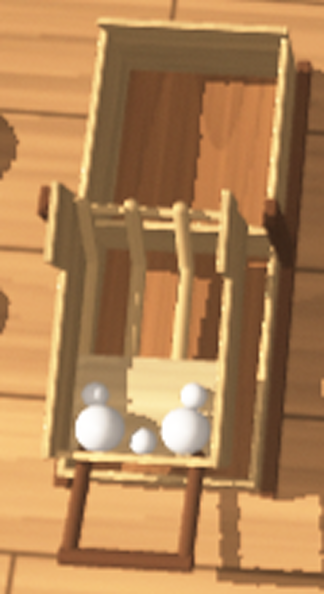

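```bash
python3 - <<'E'
from h import *
for f,box in [('top0',(112,190,228,285)),('side0',(140,200,138,182))]:
    im,P=cloud(f); u0,u1,v0,v1=box
    s=im[v0:v1,u0:u1].astype(int); p=P[v0:v1,u0:u1]
    m=(s[...,0]<165)&(s[...,0]-s[...,2]>25)&(s[...,2]<75)&(p[...,2]>0.07)&(p[...,2]<0.125)
    n,lab,st,_=cv2.connectedComponentsWithStats(m.astype(np.uint8)); k=1+st[1:,4].argmax(); m=lab==k
    q=p[m]
    b=q[q[:,0]<np.percentile(q[:,0],1)+0.016]
    # iterate for tilt in yaw
    for _ in range(5):
        c=np.polyfit(b[:,1],b[:,0],1); yaw=-np.arctan(c[0])
        fw=np.array([np.cos(yaw),np.sin(yaw)]); s_=q[:,:2]@fw; b=q[s_<np.percentile(s_,1)+0.015]
    l=np.array([-fw[1],fw[0]]); t=b[:,:2]@l
    print(f,m.sum(),len(b),'yaw',yaw,'center',b.mean(0),'topz',np.percentile(b[:,2],[50,90,98]),'lat',t.min(),t.max(),'fwd',np.percentile(b[:,:2]@fw,[2,50,98]))
    mid=(t.min()+t.max())/2; print('mid xy', fw*np.median(b[:,:2]@fw)+l*mid)
    # arms direction
    s_=q[:,:2]@fw; a=q[s_>s_.min()+0.025]; ta=a[:,:2]@l
    for g in (a[ta<mid],a[ta>mid]):
        c=np.polyfit(g[:,0],g[:,1],1); print(' arm yaw',np.arctan(c[0]),g[:,0].min(),g[:,0].max(),np.median(g[:,:2]@l))
    ii=cv2.cvtColor(im,cv2.COLOR_RGB2BGR)[v0:v1,u0:u1].copy(); ii[m]=(0,255,0)
    cv2.imwrite('pics/m2_%s.png'%f,cv2.resize(ii,None,fx=6,fy=6,interpolation=0))
E
```

```text
top0 671 345 yaw 0.01056048560046518 center [0.46027223 0.17457357 0.10447797] topz [0.10462915 0.10667696 0.10791833] lat 0.12168524846849352 0.2200249684716476 fwd [0.4556378  0.46211971 0.46993273]
mid xy [0.46028966 0.1757257 ]
 arm yaw 0.046630106554641886 0.4800196223983373 0.5311591872902626 0.12628278101914145
 arm yaw 0.04224960367528315 0.4779190392432246 0.5289952722961685 0.21151849681025228
side0 491 164 yaw 0.024513669679452215 center [0.45839961 0.16993115 0.10382358] topz [0.10449992 0.10648552 0.10766045] lat 0.1153225236249493 0.2127418873550588 fwd [0.45642184 0.46222071 0.47014213]
mid xy [0.45806121 0.17531251]
 arm yaw -0.2387998835714732 0.47853576173970575 0.555255782891567 0.11648091423041684
 arm yaw -0.27240978421601186 0.47563447461973724 0.5330703782072146 0.2037512372165597
```

View pics/m2_top0.png

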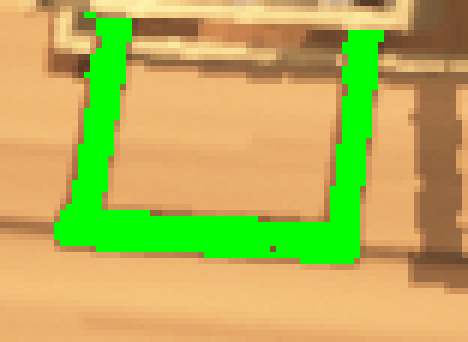

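View pics/m2_side0.png

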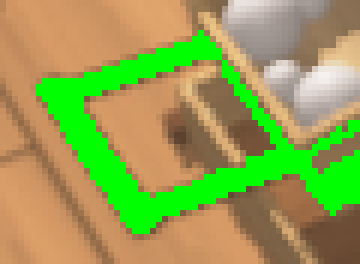

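```bash
python3 - <<'E'
from h import *
im,P=cloud('top0')
reg=np.zeros(im.shape[:2],bool); reg[60:250,112:218]=1
# box/pan wall tops: far box rim
for nm,(u0,u1,v0,v1),zr in [('far rim',(133,212,66,76),(0.055,0.1)),('box left rim',(125,150,75,128),(0.055,0.1)),('box right rim',(196,212,78,125),(0.055,.1)),('tray L wall',(118,136,165,228),(0.1,0.15)),('tray R wall',(176,192,165,228),(0.1,0.15))]:
    p=P[v0:v1,u0:u1].reshape(-1,3); q=p[(p[:,2]>zr[0])&(p[:,2]<zr[1])]
    ax=1 if nm=='far rim' else 0
    if len(q)<10: print(nm,len(q)); continue
    x,y=q[:,ax],q[:,1-ax]
    for _ in range(4):
        c=np.polyfit(x,y,1); e=abs(y-np.polyval(c,x)); k=e<max(0.003,np.median(e)*2); x,y=x[k],y[k]
    print(nm,len(x),'yaw',(-1 if ax==1 else 1)*np.arctan(c[0]),'at',x.mean(),np.polyval(c,x.mean()),'z',np.median(q[:,2]))
J=r.read_joint_positions()
R0=np.array([[1,0,0],[0,0,-1],[0,1,0]]).T
print(J)
for yaw in (0.03,):
  f=np.array([np.cos(yaw),np.sin(yaw),0])
  for sgn in (1,-1):
    R=np.c_[sgn*f,[0,0,-1],np.cross(sgn*f,[0,0,-1])]
    for th in (0,.3,.6,.9,1.15):
        s=th-.1; s0=-.1
        dx=265*(np.cos(s0)-np.cos(s))+25*(np.sin(s)-np.sin(s0)); dz=265*(np.sin(s)-np.sin(s0))+25*(np.cos(s)-np.cos(s0))
        p=np.array([.46,.175,.098-.0187])+f*dx/1e3+np.array([0,0,dz/1e3])
        q=r.inverse_kinematics(p,R); print(sgn,th,np.round(p,3),None if q is None else np.round(q,2))
E
```

```text
far rim 426 yaw 0.021505542291986892 at 0.1895653443718939 0.899348139174085 z 0.07983172079302547
box left rim 255 yaw 0.013985434870490789 at 0.8250748477011387 0.25817627872148413 z 0.07190445319601335
box right rim 145 yaw 0.025796306116849507 at 0.8323384386919331 0.1033248788636861 z 0.07457196317958403
tray L wall 372 yaw 0.024548965440399258 at 0.6076225755714368 0.23801115365243902 z 0.11697973502279613
tray R wall 299 yaw 0.01290689562216069 at 0.6072563914503344 0.11446840435786465 z 0.12389327502212877
[-1.25400594e+00  2.87028592e-01  1.57785986e+00  8.32579518e-06
  1.27857139e+00 -1.49990076e-01]
1 0 [0.46  0.175 0.079] [ 0.16  0.07  2.13 -0.    0.94  0.13]
1 0.3 [0.471 0.175 0.158] [ 0.15 -0.02  2.06 -0.    1.1   0.12]
1 0.6 [0.506 0.176 0.23 ] [ 0.15 -0.02  1.92 -0.    1.24  0.12]
1 0.9 [0.559 0.178 0.288] [ 0.14  0.05  1.74 -0.    1.35  0.11]
1 1.15 [0.616 0.18  0.323] [ 0.13  0.16  1.56 -0.    1.42  0.1 ]
-1 0 [0.46  0.175 0.079] None
-1 0.3 [0.471 0.175 0.158] None
-1 0.6 [0.506 0.176 0.23 ] None
-1 0.9 [0.559 0.178 0.288] None
-1 1.15 [0.616 0.18  0.323] None
```

```bash
cat >> h.py <<'E'
YAW=0.02
F=np.array([np.cos(YAW),np.sin(YAW),0]); L=np.array([-F[1],F[0],0])
RT=np.c_[F,[0,0,-1],np.cross(F,[0,0,-1])]
def arc(th,th0=0.):
    s,s0=th-.1,th0-.1
    return F*(.265*(np.cos(s0)-np.cos(s))+.025*(np.sin(s)-np.sin(s0)))+np.array([0,0,.265*(np.sin(s)-np.sin(s0))+.025*(np.cos(s)-np.cos(s0))])
E
python3 - <<'E'
from h import *
r.move_gripper(0.05)
r.goto(np.array([.460,.1757,.22]),RT)
print(r.read_time_s(),r.read_tool_pos(),r.read_force(),r.read_gripper_width())
snap('wrist','w1');snap('top','t1');snap('side','s1')
E
```

```text
3.3917 [0.46040408 0.17518469 0.22005073] [0.05588055 0.36398678 0.00826573] 0.050139286944155335
```

View pics/w1.png

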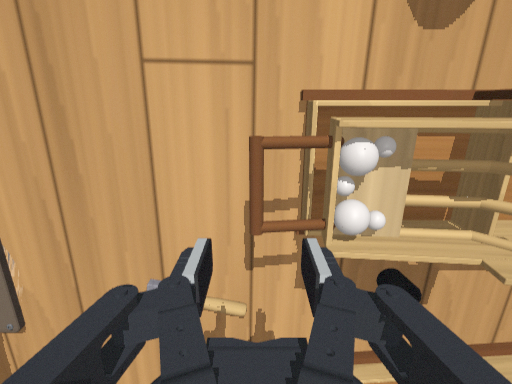

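View pics/s1.png

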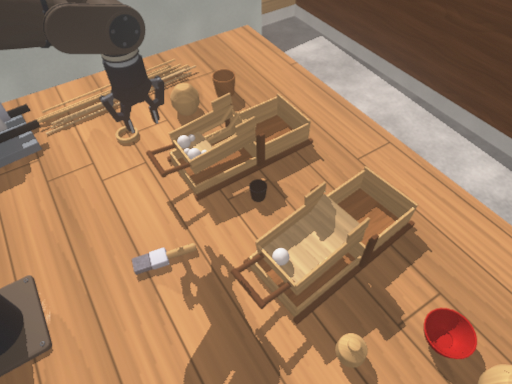

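View pics/t1.png

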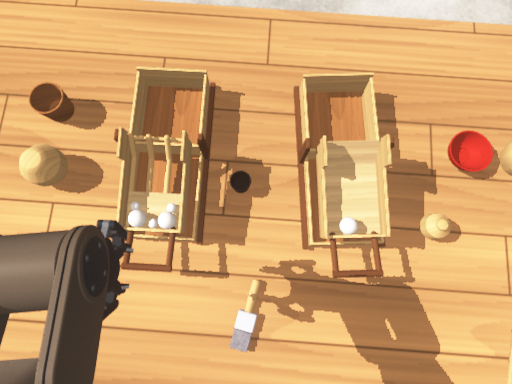

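The wrist view shows the bar vertical at column ~257, rows 137–233, in line with the jaw centre at column ~255. The side and top views show nothing has moved. I'll check the bar position from this view.

```bash
python3 - <<'E'
from h import *
im,P=cloud('w1'); z=np.load('pics/w1.npz'); print(z['t'],np.round(z['R'],3).tolist())
u0,u1,v0,v1=240,275,125,245
s=im[v0:v1,u0:u1].astype(int); p=P[v0:v1,u0:u1]
m=(s[...,0]<165)&(s[...,2]<80)&(p[...,2]>0.08)&(p[...,2]<0.125)
q=p[m]; t=q@L; f=q@F
print(m.sum(),q.mean(0),'lat',t.min(),t.max())
for a in (0.14,0.175,0.20):
    k=abs(t-a)<.008; print(a,np.percentile(f[k],[1,50,99]),np.percentile(q[k][:,2],[5,50,95]))
mid=(t.min()+t.max())/2
k=abs(t-mid)<.03; c=np.polyfit(t[k],f[k],1); print('residual yaw',-c[0],'mid',F*np.median(f[k])+L*mid)
E
```

```text
[0.45877033 0.25513355 0.36324433] [[1.0, 0.017, 0.007], [0.019, -0.949, -0.313], [0.001, 0.314, -0.95]]
1684 [0.46197543 0.17915909 0.10405145] lat 0.11751993095755811 0.21554897385499447
0.14 [0.45739541 0.46343037 0.47043875] [0.10178132 0.10496333 0.10645032]
0.175 [0.45665515 0.46348082 0.47025474] [0.10055647 0.10466452 0.10681257]
0.2 [0.45692832 0.46444883 0.4800375 ] [0.10067457 0.10463064 0.10643542]
residual yaw 0.006404529486214262 mid [0.46005882 0.17577017 0.        ]
```

```bash
sed -i 's/^YAW=.*/YAW=0.022/' h.py; python3 - <<'E'
from h import *
r.servo_line(np.array([.460,.1757,.079]),RT,velocity=.1)
print(r.read_tool_pos(),r.read_force())
r.move_gripper(0.0,force=25)
print(r.read_time_s(),r.read_tool_pos(),r.read_force(),r.read_gripper_width())
snap('wrist','w2');snap('side','s2')
E
```

```text
[0.46057276 0.17579975 0.07974072] [0.69706796 0.96896034 1.08896432]
5.5167 [0.46003427 0.17573898 0.07941113] [-1.38345231 -0.04899386  3.28850647] 0.012873062558633483
```

View pics/w2.png

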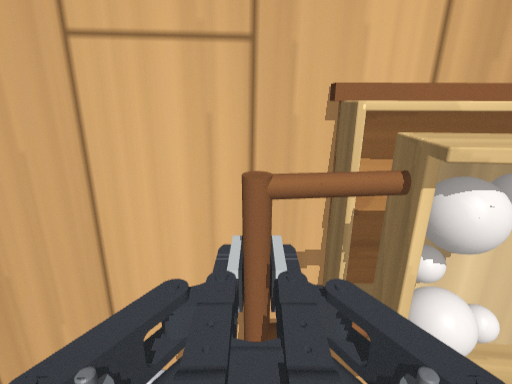

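The bar is gripped between the pads (12.9 mm opening, forces small). I'll tilt slowly, past level and on to about 0.2.

```bash
cat >> h.py <<'E'
P0=np.array([.460,.1757,.079])
def tilt(a,b,step,v):
    n=max(1,int(np.ceil(abs(b-a)/step)))
    for th in np.linspace(a,b,n+1)[1:]:
        r.servo_line(P0+arc(th),RT,velocity=v)
        f=r.read_force()
        if np.linalg.norm(f)>30: print('FORCE',th,f); return th
    print('t',round(r.read_time_s(),2),'th',b,'tool-err',np.round(r.read_tool_pos()-P0-arc(b),4),'F',np.round(f,1),'w',round(r.read_gripper_width(),4))
    return b
E
python3 - <<'E'
from h import *
tilt(0,.1,.05,.03); tilt(.1,.2,.025,.02)
snap('wrist','w3');snap('side','s3');snap('top','t3')
E
```

```text
t 6.8 th 0.1 tool-err [-0.0001  0.      0.0001] F [ 1.1  1.1 -2.3] w 0.0129
t 8.73 th 0.2 tool-err [-0.0003  0.      0.    ] F [-4.2  0.7 -1.9] w 0.0132
```

View pics/w3.png

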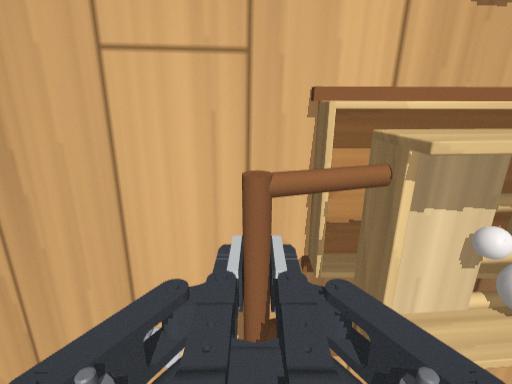

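View pics/s3.png

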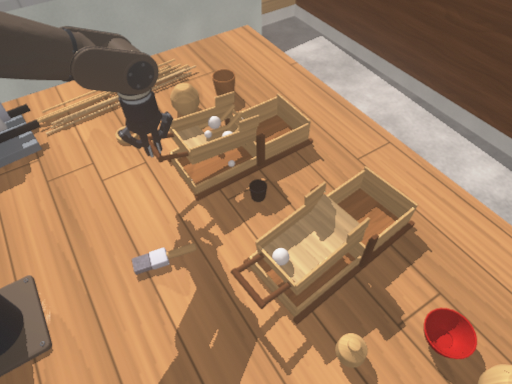

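View pics/t3.png

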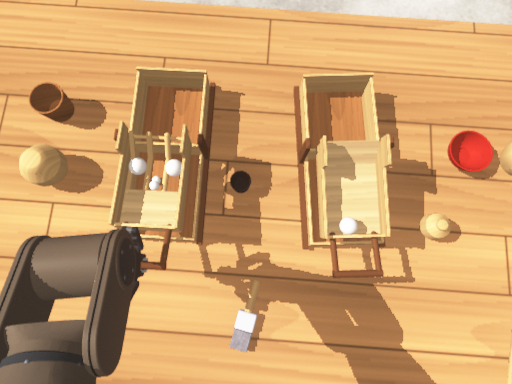

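In the top view the large balls have rolled forward, to (138,166) and (173,168), and a small one is at (155,184). At least one small ball has already dropped: the side view shows it in the pan at (232,163). I'll wait, then raise to 0.3.

```bash
python3 - <<'E'
from h import *
r.dwell(.6); tilt(.2,.3,.025,.02); r.dwell(.8)
snap('side','s4');_=snap('top','t4')
for n,(u0,u1,v0,v1) in (('s4',(150,330,80,220)),('t4',(100,220,60,240))):
    im=cv2.imread('pics/%s.png'%n)[v0:v1,u0:u1]; cv2.imwrite('pics/%sc.png'%n,cv2.resize(im,None,fx=3,fy=3,interpolation=2))
E
```

```text
t 11.42 th 0.3 tool-err [-0.0006 -0.0001  0.0004] F [-7.7  1.1  0.1] w 0.0128
```

View pics/s4c.png

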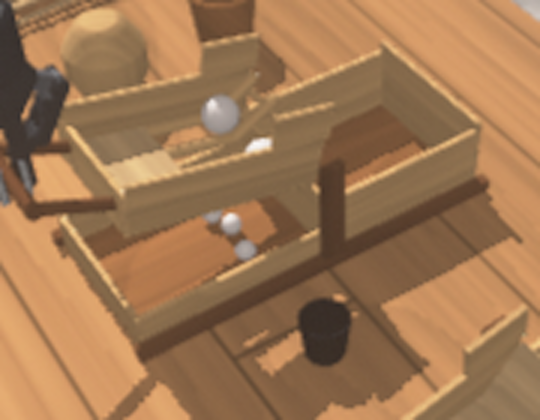

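View pics/t4c.png

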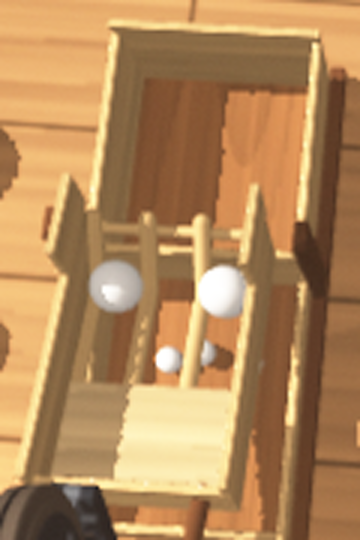

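```bash
python3 - <<'E'
from h import *
r.dwell(.3)
for n in ('s4','t4'):
    im,P=cloud(n); h=cv2.cvtColor(im,cv2.COLOR_RGB2HSV)
    m=((h[...,1]<45)&(h[...,2]>90)&(P[...,0]>.48)&(P[...,0]<.95)&(abs(P[...,1]-.18)<.09)&(P[...,2]>0.005)).astype(np.uint8)
    k,lab,st,c=cv2.connectedComponentsWithStats(m)
    for i in range(1,k):
        if st[i,4]>=5:
            print(n,c[i].round(),st[i,4],np.round(np.nanmedian(P[lab==i],0),3))
# pan centre estimate: hinge = P0xy+... 
hx=P0+np.array([0,0,.0187])
print('hinge xy', hx+F*(.265*np.cos(.1)+.025*-np.sin(.1)))
E
```

```text
s4 [123.  24.] 18 [0.493 0.225 0.435]
s4 [143.  38.] 13 [0.501 0.135 0.439]
s4 [147.  80.] 8 [0.489 0.149 0.347]
s4 [147.  85.] 22 [0.487 0.151 0.336]
s4 [167. 104.] 15 [0.525 0.175 0.257]
s4 [223. 118.] 113 [0.678 0.208 0.126]
s4 [236. 128.] 21 [0.68  0.145 0.134]
s4 [158. 137.] 19 [0.482 0.168 0.183]
s4 [221. 152.] 11 [0.653 0.197 0.019]
s4 [227. 154.] 31 [0.661 0.176 0.021]
s4 [231. 163.] 30 [0.656 0.137 0.022]
t4 [138. 155.] 226 [0.68  0.214 0.13 ]
t4 [174. 157.] 211 [0.682 0.141 0.13 ]
t4 [169. 177.] 22 [0.662 0.173 0.023]
t4 [156. 179.] 52 [0.655 0.203 0.024]
t4 [124. 224.] 29 [0.528 0.175 0.255]
t4 [141. 255.] 12 [0.482 0.165 0.177]
hinge xy [0.72111707 0.1814455  0.0977    ]
```

All three small balls lie in the pan (z≈0.02, x≈0.66) and both large ones are held on the sieve (x≈0.68, z≈0.13). That has held for more than 0.5 s, so I'll lift high.

```bash
cat >> h.py <<'E'
def tiltc(a,b,step,v,off,g=4e-5):
    n=max(1,int(np.ceil(abs(b-a)/step)))
    for th in np.linspace(a,b,n+1)[1:]:
        r.servo_line(P0+arc(th)+off,RT,velocity=v)
        f=r.read_force(); off=off+F*np.clip(g*(f@F),-.001,.001)
        if np.linalg.norm(f)>40: print('FORCE',th,f,off); break
    print('t',round(r.read_time_s(),2),'th',th,'off',np.round(off,4).tolist(),'F',np.round(f,1),'w',round(r.read_gripper_width(),4))
    return th,off
E
python3 - <<'E'
from h import *
off=np.zeros(3); th=.3
for b in (.45,.6,.75):
    th,off=tiltc(th,b,.075,.07,off)
np.save('off.npy',off); snap('side','s5');snap('wrist','w5');snap('top','t5')
E
```

```text
t 13.64 th 0.45 off [-0.001, -0.0, 0.0] F [-8.7  0.6  1.5] w 0.0128
t 14.51 th 0.6 off [-0.0016, -0.0, 0.0] F [-7.7 -0.2  2. ] w 0.0132
t 15.52 th 0.75 off [-0.0026, -0.0001, 0.0] F [-7.9 -0.   4.4] w 0.0129
```

View pics/s5.png

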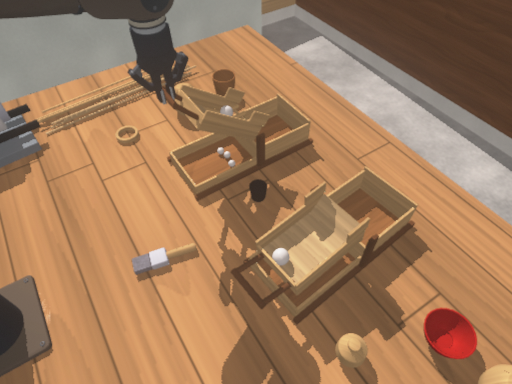

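View pics/w5.png

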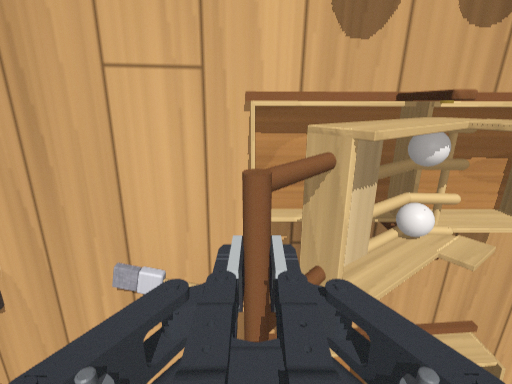

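The tray turns cleanly in the grip, the three small balls are visible in the pan (side view about (227,156)), and both large ones are still on the sieve. I'll continue to 1.12.

```bash
python3 - <<'E'
from h import *
off=np.load('off.npy'); th=.75
for b in (.9,1.0,1.12):
    th,off=tiltc(th,b,.06,.05,off)
r.dwell(.7)
np.save('off.npy',off); snap('side','s6');snap('wrist','w6');snap('top','t6')
E
```

```text
t 16.89 th 0.9 off [-0.0035, -0.0001, 0.0] F [-7.2 -0.6  5.3] w 0.0126
t 17.71 th 1.0 off [-0.004, -0.0001, 0.0] F [-7.4 -0.9  6.7] w 0.0128
t 18.78 th 1.12 off [-0.0047, -0.0001, 0.0] F [-5.6 -0.4  6.3] w 0.0128
```

View pics/s6.png

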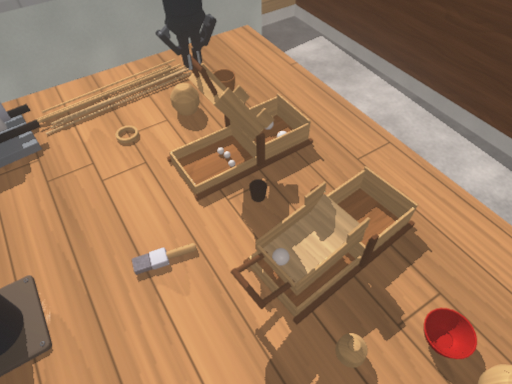

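View pics/t6.png

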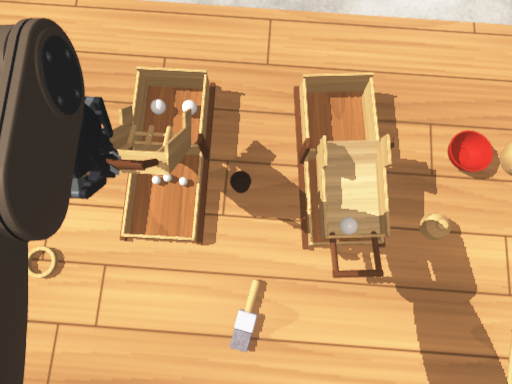

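Both large balls are in the box (top view (158,106) and (190,106)), and the three small ones are in the pan (156–184, 181). I'll lower slowly.

```bash
python3 - <<'E'
from h import *
off=np.load('off.npy'); th=1.12
for b in (.9,.7,.5,.3,.15,.05):
    th,off=tiltc(th,b,.075,.07 if b>.2 else .04,off)
np.save('off.npy',off)
print(r.read_tool_pos()); snap('wrist','w7'); snap('side','s7')
E
```

```text
t 20.93 th 0.9 off [-0.0051, -0.0001, 0.0] F [-3.5 -1.2  4.6] w 0.013
t 22.15 th 0.7 off [-0.005, -0.0001, 0.0] F [ 4.5 -0.9 -5.6] w 0.0126
t 23.35 th 0.5 off [-0.0043, -0.0001, 0.0] F [ 6.3 -0.2 -5.3] w 0.0127
t 24.55 th 0.3 off [-0.0033, -0.0001, 0.0] F [ 8.6 -0.5 -3.6] w 0.0125
t 25.85 th 0.15 off [-0.0027, -0.0001, 0.0] F [ 7.7 -1.9 -2.1] w 0.0128
t 26.82 th 0.05 off [-0.002, -0.0, 0.0] F [ 8.  -1.2 -2.3] w 0.013
[0.46002985 0.17584159 0.09309716]
```

View pics/w7.png

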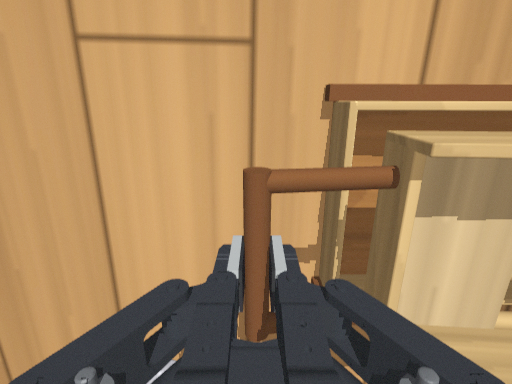

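```bash
python3 - <<'E'
from h import *
off=np.load('off.npy')
for th in (.035,.02,.01,0.,-.01,-.02):
    r.servo_line(P0+arc(th)+off,RT,velocity=.03); f=r.read_force(); off=off+F*4e-5*(f@F)
    print(th,np.round(f,1),r.read_tool_pos().round(4))
    if f[2]>5: break
r.move_gripper(.045)
print(r.read_time_s(),r.read_force(),r.read_gripper_width(),r.read_tool_pos())
snap('wrist','w8'); snap('side','s8')
E
```

```text
0.035 [ 7.5 -0.7 -1.4] [0.46   0.1758 0.0891]
0.02 [-2.3 -3.5 16.3] [0.46   0.1759 0.0881]
27.8917 [-1.36271257  0.12522063 -0.26944393] 0.04520516289073505 [0.45715116 0.17569659 0.08339691]
```

View pics/w8.png

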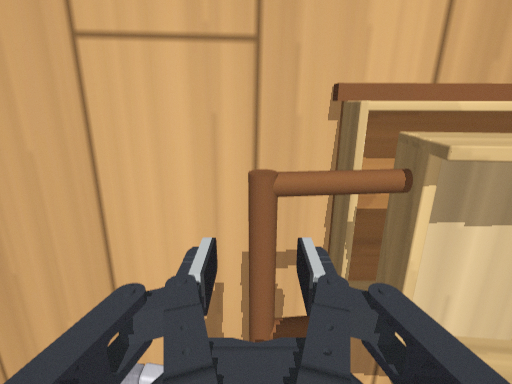

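The bar is free between the open fingers. I'll retreat straight up and compare the handle with its initial pose.

```bash
python3 - <<'E'
from h import *
p=r.read_tool_pos()
r.servo_line(p+F*.002+np.array([0,0,.02]),RT,velocity=.05); print(r.read_force())
r.servo_line(np.array([.460,.1757,.22]),RT,velocity=.12)
r.dwell(.3)
snap('wrist','w9');snap('side','s9');snap('top','t9')
print(r.read_time_s(),r.read_force(),r.read_tool_pos())
for n in ('w1','w9'):
    im,P=cloud(n); u0,u1,v0,v1=240,275,125,245
    s=im[v0:v1,u0:u1].astype(int); q=P[v0:v1,u0:u1]
    m=(s[...,0]<165)&(s[...,2]<80)&(q[...,2]>0.08)&(q[...,2]<0.135); q=q[m]
    print(n,m.sum(),np.median(q,0))
im,P=cloud('t9'); h=cv2.cvtColor(im,cv2.COLOR_RGB2HSV)
m=((h[...,1]<45)&(h[...,2]>90)&(P[...,0]>.54)&(P[...,0]<.95)&(abs(P[...,1]-.18)<.09)&(P[...,2]>0.005)).astype(np.uint8)
k,lab,st,c=cv2.connectedComponentsWithStats(m)
for i in range(1,k):
    if st[i,4]>=5: print(c[i].round(),st[i,4],np.round(np.nanmedian(P[lab==i],0),3))
# plain tray handle compare
a,Pa=cloud('top0');print('plain',[np.nanmedian(Q[265:280,335:380].reshape(-1,3)[Q[265:280,335:380,2].ravel()>.07],0).round(4) for Q in (Pa,P)])
E
```

```text
[ 0.71117968 -0.27301761  1.01456037]
30.1 [0.21256089 0.47067814 0.60628982] [0.45998515 0.17567137 0.21986151]
w1 1684 [0.46131104 0.18098575 0.10446351]
w9 1682 [0.46112043 0.180665   0.10441973]
[158. 106.] 163 [0.83  0.217 0.037]
[189. 107.] 165 [0.835 0.142 0.037]
[164. 177.] 8 [0.662 0.184 0.025]
[156. 179.] 50 [0.655 0.202 0.025]
[180. 181.] 7 [0.656 0.146 0.024]
plain [array([ 0.4784, -0.2431,  0.1048]), array([ 0.4783, -0.2434,  0.1049])]
```

View pics/t9.png

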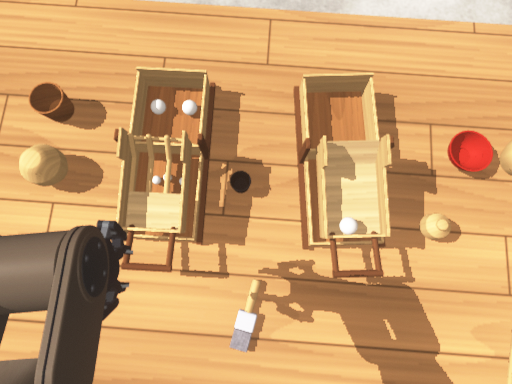

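View pics/s9.png

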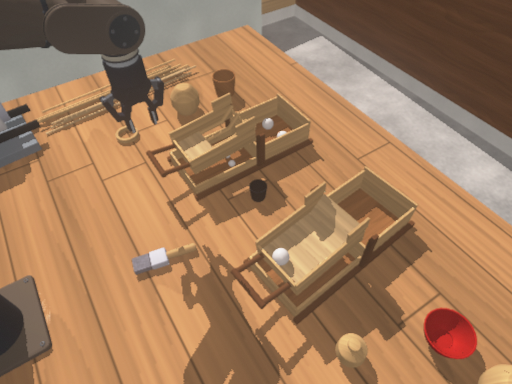

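The views show the sieve back at rest, with its handle within 0.3 mm of its initial reading. Both large balls are in the box, the three small ones are in the pan, and the plain tray hasn't moved. The gripper is well clear, so I'm handing in.

```bash
python3 - <<'E'
from h import *
r.finish_job(); print(r.read_time_s())
E
```

```text
the job is handed in; nothing more can be done
the job is handed in; nothing more can be done
```

I graded the balls on the sieve and handed the job in at about 30 s. The interface gives no verdict, so the result rests on my own camera checks.

**What I did:** I gripped the sieve's bar from above at 25 N and tilted it slowly to 0.30 rad. There I waited until all three small balls were in the pan with both large ones still held. Then I lifted to 1.12 rad so the large balls rolled into the box, lowered the tray in slow steps until it rested, let go and backed off upward.

**Last checks before hand-in:**
- **Large balls:** both are in the box, at x ≈ 0.83 m with their visible tops at z ≈ 0.037 m.
- **Small balls:** all three are in the pan, at z ≈ 0.025 m. Two were partly hidden by the rods in the last top view, with only 7–8 pixels each. They were clearly seen in the pan while the sieve was up.
- **Sieve:** the handle is back within 0.3 mm of its starting reading.
- **Plain tray:** its handle is within 0.3 mm of where it began.
- **Gripper:** it stands clear of everything.

**One disagreement:** on the way down, the tray met its rest with the tool about 9 mm higher than at the first grasp, briefly pushing back at 16 N. The bar had probably slid lower between the pads. The forces I read during the lift and lowering stayed below about 20 N.

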